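# Mount the drive wheel and hold its retaining ring at the groove

### The arm

A 6-joint arm with a two-finger parallel gripper is mounted at the origin on a cart in front of the work surface, level with it; the furniture and walls round the work are solid. World frame = base frame: x ahead of the robot, y to its left, z up, the work surface at z = 0. Lengths are in m, angles in degrees, forces in N, time in s.
With the tool pointing down it reaches from about 0.325 to 0.85 m from the base axis. Payload 4.4 kg.
Tool frame: the origin (TCP) lies at the very end of the fingers, on their centre line; the grasp point (between the pads) lies 19 mm behind it; x points along the fingers, y is the direction in which the jaws open and shut, and the axes are right-handed (so a half turn about x gives the same grasp; the last joint's range is limited). The gripper opens to 94 mm and grips with 3 to 60 N. Pads are 16 mm wide; open, the fingers measure 119 mm over their backs; the gripper's body (75 mm by 177 mm) begins 78 mm behind the grasp point.
Start: joints at [55.434, 11.837, 88.321, -0, 79.842, -8.623], TCP at [0.252, 0.517, 0.205] pointing down, gripper open.
Joint ranges: [-156.59, 156.59], [-49.26, 127.26], [12.9, 141.05], [-63.56, 243.56], [4.71, 150.69], [-161.64, 161.64]. Speed limits (degrees/s): [159.86, 159.86, 180, 180, 180, 180].

### API

Orientations are given as [roll, pitch, yaw] about the fixed x, y, z axes, in that order (R = Rz(yaw) Ry(pitch) Rx(roll)).
In Python, from bench import arm, eyes gives the robot as it stands.
- The arm moves only by the shell command python3 -m inch 'ROWS' [OPENING] [FORCE]. ROWS is a JSON object of lists of equal length, an entry for each row: "offset": the shift along the world's x, y, z in mm, a list of three; "twist": the turn, a rotation vector about the world's x, y, z in rad, a list of three. A call has 1 to 10 rows; each row shifts and turns the commanded pose from where the row before left it; what a row does not reach is not made up. A row lasts 1/8 s, in which the tool goes at most 62.5 mm and 10.7 degrees, less where a joint would pass 70% of its speed; a pose out of reach is approached as far as the arm can. A call is refused whole if a number of a shift passes 62.5 or a number of a turn 0.188, either way. A call with a gripper value outside its range is refused whole. OPENING is the gripper's target within -1 to 1 (fully open at 1, half-way at 0, shut at -1), set as the call begins (- or left out, the last holds). The fingers move at their own pace and stop on an object; FORCE is the grip in N (left out, the last holds). Time passes only in rows, so rows that do not move let the fingers close. It gives the time, the measured TCP pose, the force and the opening at its end, in the units of the state.
- arm.sense(): the state, without advancing time (a new reading comes with each control period).
- eyes.capture(name): name is "scene" or "top"; returns the picture (400x640x3 uint8, red, green, blue); there is no depth.
- eyes.camera_info(name): a dict with "fovy" (degrees; the focal length in pixels is half the picture's height over the tangent of half this angle, whatever the lens; pixels are square), "cx", "cy" (the principal point, pixels), "R" (3x3) and "t" (3): a world point X has camera coordinates R X + t. Camera axes: x right, y down, z forward; pixel columns grow to the right and rows downward; lengths in m; the calibration is good to about 2 mm. A picture is of the moment at which its call begins. camera_info takes no time and is no camera call.
- arm.hand_in(): hands the job in, once; it reports no verdict.
The state is a dict: "clock": time; "q": joint angles; "joint_velocities": joint speeds; "joint_torque": joint torques, N m; "tool_pos": TCP position; "eef_rot": TCP orientation; "contact_force": force on the tool from outside, world axes, zero at the start; "moment": the same for the moment, N m; "width": opening from 0.0 (shut) to 1.0 (fully open).
Only numpy, scipy, OpenCV 4.12 (cv2) and the standard library are available. Lean on these libraries where they do the work, as an engineer would, in place of code of your own. Each camera call takes 0.05 s, during which the arm holds its last target. There are 200 camera calls.

### The job

Fit the orange square-bored wheel on the spindle of the blue mixer drive so that it sits fully down on the blue base, and let go of it. Then take the blue-handled ring pliers from their rack, squeeze the handles fully so that the brass ring they carry is spread, slip the ring down over the spindle until it is level with the groove above the wheel, and finish while still holding it there in the gripper: spread, level, clear of the wheel, not leaning on the spindle. Do not knock over or push away the red-labelled tint tin, the tint bottles or the yellow tape measure.

Things in the scene. Friction and masses are not known exactly. Their poses are not given: they have to be found in the camera images.
- drive_stub: Fixed mixer drive: blue block 90x90x20 mm with an upright steel spindle at its centre: first a square seat 28x28 mm, 22 mm long (last 4 mm tapered to 24.4 mm), sides parallel to the block's, then a round end 26 mm in diameter with a groove and a 3 mm chamfer at the tip. Origin: centre of the underside, on the bench; z up, x and y along the sides of block and square.
- stub_seat (a point): Centre of the block's top face, 20 mm above the bench, where the wheel's underside comes to rest.
- stub_groove (a point): Centre of the 7 mm tall groove on the spindle axis, 40 mm above the block's top (60 mm above the bench), 10 mm above the top of a seated wheel.
- stub_tip (a point): Centre of the spindle's upper end, 20 mm above the groove's centre (80 mm above the bench).
- drive_wheel: Loose wheel, about 0.2 kg, lying flat: orange flange 84 mm in diameter, 8 mm thick; square aluminium boss 50x50 mm rising to 30 mm in all; square through bore 30x30 mm parallel to the boss (1 mm play each side on the seat, 4 degrees of turn). Origin: centre of the underside; x, y along the sides (same every quarter turn), z up. Grip two flats of the boss, fingertips just above the flange.
- rack: Fixed pliers rack: dark foot plate 150x60x8 mm, a front post under the pliers' pivot and a rear crossbar, 100 mm wide, under the handle ends (106 mm behind the pivot); tops 45 mm above the bench. Origin: on the bench below the pivot; x points along the pliers toward the ring.
- pliers: Loose ring pliers, 0.28 kg, level on the rack, 75 mm long before the pivot, 116 mm behind, with the brass ring fixed on their jaw pins. Origin: pivot centre, 54 mm above the bench; x toward the ring, y to the left handle, z up. Blue handles 18 mm tall, 34 to 114 mm behind the pivot; a spring opens them (3 N each at first, 8 N at the stop). Letting go closes the ring.
- pliers_grip (a point): Midway between the handles at their mid-height, 60 mm behind the pivot, close to the centre of mass: grip here from above, closing along the pliers' y. The handles' outer faces are 61 mm apart here at rest, 40 mm and parallel when squeezed to the stop. The rack's foot plate lies 46 mm below.
- ring_center (a point): Centre of the ring, 116 mm before pliers_grip and 12 mm below it. Two half rings of 4 mm brass wire hinged at the far end, gap toward the pliers. Spread to the stop: round, 30 mm inside, 2 mm clear of the spindle all round; closed: too narrow for it. The jaws pass beside the spindle, which stands up through the ring.
- pliers_left (a joint): Swing of the left handle (the right one mirrors it), rad: 0 released, 0.175 squeezed to the stop with the ring fully spread.
- tint_tin_a: Bystander: small paint tin with red label, 69 mm diameter, 82 mm tall, standing behind the drive. Origin: centre of the underside.
- tint_bottle_1: Bystander: small white tint bottle with purple cap, 48 mm diameter, 95 mm tall, standing beyond the rack. Origin: centre of the underside.
- tape_measure: Bystander: yellow tape measure 35x72x64 mm, standing behind and left of the drive. Origin: centre of the underside.
There are look-alikes about, which are no part of the job. Leave any turquoise look-alike of the drive_wheel alone. What is shaped like the pliers but pink is not meant.

How it is judged (in metres and radians):
On the way, in this order (a step that is already met when the one before it is completed fails the run):
1. the wheel sits fully down on the square seat and has been let go (z of drive_wheel in the frame of stub_seat below 0.003 m and horizontal distance between drive_wheel and stub_seat below 0.004 m and angle between the z axis of drive_wheel and the z axis of drive_stub, either way round below 0.06 rad and contact force between the fingers and drive_wheel below 0.3 N), for 0.2 s.
2. the pliers are lifted off the rack in the gripper with the handles squeezed and the ring spread (value of joint pliers_left above 0.155 rad and height (world z) of pliers_grip above 0.07 m and contact force between pliers and rack below 0.1 N and contact force between the fingers and pliers above 3 N), for 0.2 s.
At the end, for the whole second after the job is handed in: Wheel seated (within 3 mm of the base, 4 mm of the axis, upright); pliers held squeezed (over 0.155 rad), ring round the spindle within 4 mm of groove height and 5 mm of the axis, level within 7 degrees, at rest, off the wheel, under 5 N on the spindle (z of drive_wheel in the frame of stub_seat below 0.003 m and horizontal distance between drive_wheel and stub_seat below 0.004 m and angle between the z axis of drive_wheel and the z axis of drive_stub, either way round below 0.06 rad and value of joint pliers_left above 0.155 rad and horizontal distance between ring_center and stub_groove below 0.005 m and z of ring_center in the frame of stub_groove between -0.004 and 0.004 m and angle between the z axis of pliers and the z axis of drive_stub, either way round below 0.12 rad and contact force between the fingers and pliers above 3 N and contact force between pliers and drive_wheel below 0.5 N and contact force between pliers and drive_stub below 5 N and linear speed of pliers below 0.02 m/s); the arm keeps its last pose, push and grip.
It fails at once if the tint tin is pushed more than 25 mm or tipped (distance of tint_tin_a from where it was at the start of the episode above 0.025 m or angle between tint_tin_a's own z axis and vertical above 0.4 rad).
It fails at once if the tint bottle is pushed more than 25 mm or tipped (distance of tint_bottle_1 from where it was at the start of the episode above 0.025 m or angle between tint_bottle_1's own z axis and vertical above 0.4 rad).
It fails at once if the tape measure is pushed more than 25 mm or tipped (distance of tape_measure from where it was at the start of the episode above 0.025 m or angle between tape_measure's own z axis and vertical above 0.4 rad).
It also fails if it takes over 53 s, if anything falls off the work surface, if the arm or the gripper's body presses on something with over 40 N, if the wrist force passes 120 N, or if a joint passes its speed limit or range.

## Working session

There is one attempt and no reset: what is moved stays moved. The work goes in short steps, Python scripts to look and compute and a shell command to move; the robot and the scene stay as the last step left them, time stands still between calls to the robot, and variables do not carry over. Pictures are saved under pics/ and viewed, about 8 in all and at most 12, crops included, and the job is handed in when it is done.

```bash
mkdir -p pics
python3 - <<'E'
from bench import arm, eyes
import cv2
print(arm.sense())
for n in ("scene","top"):
    im=eyes.capture(n); cv2.imwrite(f"pics/{n}0.png",im[:,:,::-1]); i=eyes.camera_info(n); print(n,i)
E
```

```text
{'clock': 0.0, 'q': array([ 5.54334004e+01,  1.18833617e+01,  8.84017248e+01, -9.52187919e-04,
        7.98412082e+01, -8.62213384e+00]), 'joint_velocities': array([-0.09317454,  0.11976014, -0.10994151, -0.07556443, -0.01697156,
        0.05680238]), 'joint_torque': array([ 6.46200124e-05, -3.70883238e+01, -2.81418121e+01,  6.98530767e-02,
        3.62409849e-02, -1.80725851e-04]), 'tool_pos': array([0.25112047, 0.51639511, 0.20432505]), 'eef_rot': array([ -98.1971059 ,   89.87370184, -124.14140268]), 'contact_force': array([-0.46697163,  0.26233336, -0.14520876]), 'moment': array([-0.00478853, -0.00387202,  0.00162112]), 'width': 1.0009456794813654}
scene {'fovy': 42.73234998626297, 'cx': 322.7541714252638, 'cy': 194.62376045348321, 'R': array([[ 0.75494045, -0.65553319,  0.0184703 ],
       [-0.42883372, -0.51478032, -0.74236302],
       [ 0.49615175,  0.55251919, -0.66974323]]), 't': array([-0.41701466,  0.30337307,  0.90708112])}
top {'fovy': 55.84302446227826, 'cx': 318.13501136154844, 'cy': 201.22374573373096, 'R': array([[ 0.02113051, -0.9996903 ,  0.0131454 ],
       [-0.99127511, -0.02266006, -0.12984677],
       [ 0.13010443, -0.01028698, -0.99144693]]), 't': array([0.01718615, 0.58581729, 0.93756568])}
```

View pics/scene0.png

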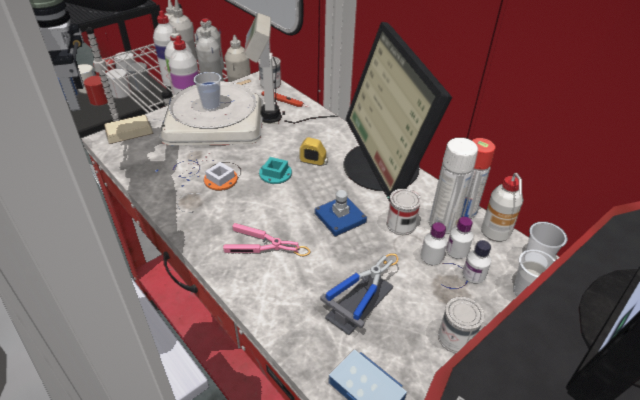

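View pics/top0.png

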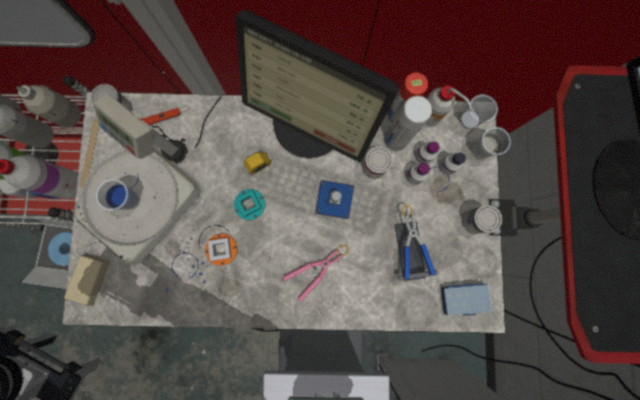

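Scene: the orange wheel is at (221,178), drive at (341,213), pliers at (360,290), tin at (404,212) and tape at (313,151). In the top view the wheel is at (221,249), drive at (335,199) and pliers at (412,245) with the ring near (404,210). Next I'll measure these.

```bash
cat > h.py <<'E'
import numpy as np, cv2
from bench import arm, eyes
I={n:eyes.camera_info(n) for n in("scene","top")}
def K(n):
    i=I[n]; f=200/np.tan(np.radians(i["fovy"]/2)); return f,i["cx"],i["cy"],np.array(i["R"]),np.array(i["t"])
def proj(n,X):
    f,cx,cy,R,t=K(n); c=np.atleast_2d(X)@R.T+t; return np.c_[cx+f*c[:,0]/c[:,2],cy+f*c[:,1]/c[:,2]]
def ray(n,uv):
    f,cx,cy,R,t=K(n); uv=np.atleast_2d(np.asarray(uv,float)); d=np.c_[(uv[:,0]-cx)/f,(uv[:,1]-cy)/f,np.ones(len(uv))]@R
    return -R.T@t,d
def plane(n,uv,z):
    o,d=ray(n,uv); return o+d*((z-o[2])/d[:,2])[:,None]
def two(a,b):
    A=[];B=[]
    for n,p in(("scene",a),("top",b)):
        o,d=ray(n,p); d=d[0]/np.linalg.norm(d[0]); P=np.eye(3)-np.outer(d,d); A.append(P);B.append(P@o)
    x=np.linalg.solve(sum(A),sum(B)); return x, [np.linalg.norm(P@x-b) for P,b in zip(A,B)]
def mask(im,lo,hi,box=None):
    m=cv2.inRange(cv2.cvtColor(im,cv2.COLOR_RGB2HSV),lo,hi)
    if box: k=np.zeros_like(m); x0,y0,x1,y1=box; k[y0:y1,x0:x1]=255; m&=k
    return m
def blobs(m,amin=15):
    n,l,s,c=cv2.connectedComponentsWithStats(m); return [(c[i].round(2).tolist(),int(s[i,4]),s[i,:4].tolist(),l==i) for i in range(1,n) if s[i,4]>=amin]
E
python3 - <<'E'
from h import *
im={n:cv2.imread(f"pics/{n}0.png")[:,:,::-1].copy() for n in("scene","top")}
print("base",proj("top",[[0,0,0],[.3,0,0]]),proj("top",[.2511,.5164,.2043]))
box={"scene":{"o":(195,155,245,195),"b":(305,185,410,330)},"top":{"o":(195,225,245,270),"b":(310,175,445,290)}}
for n in im:
    for k,lo,hi in(("o",(3,140,80),(18,255,255)),("b",(100,150,40),(125,255,255))):
        for b in blobs(mask(im[n],lo,hi,box[n][k])):
            print(n,k,b[:3]);
            z={"o":.008,"b":.02}[k]
            p=np.argwhere(b[3])[:,::-1].astype(np.float32)
            h=cv2.convexHull(p)
            W=plane(n,h[:,0],z)[:,:2].astype(np.float32)*1000
            print("  minrect mm",cv2.minAreaRect(W))
crops=[]
for n,(x,y) in(("scene",(221,178)),("top",(221,249)),("scene",(341,213)),("top",(335,199)),("scene",(365,285)),("top",(412,245))):
    w=30 if y not in(285,245) else 50
    crops.append(cv2.resize(im[n][y-w:y+w,x-w:x+w],(266,266),interpolation=cv2.INTER_CUBIC))
cv2.imwrite("pics/c1.png",np.vstack([np.hstack(crops[0::2]),np.hstack(crops[1::2])])[:,:,::-1])
E
```

```text
base [[325.05283001 437.02855879]
 [327.22602053 312.68511699]] [[ 75.04727541 349.07692488]]
scene o ([220.83, 183.58], 199, [204, 173, 33, 17])
  minrect mm ((447.1658935546875, 267.48681640625), (56.95583724975586, 79.81560516357422), 59.39544677734375)
scene b ([340.02, 217.92], 784, [316, 200, 50, 35])
  minrect mm ((587.689697265625, -19.37509536743164), (94.24568939208984, 89.34476470947266), 81.78398132324219)
scene b ([341.9, 286.43], 269, [326, 274, 33, 26])
  minrect mm ((454.1757507324219, -172.95310974121094), (16.44097900390625, 86.47047424316406), 89.15699005126953)
scene b ([364.5, 301.39], 265, [354, 284, 23, 36])
  minrect mm ((462.5619812011719, -227.80364990234375), (89.34355926513672, 14.211421012878418), 19.534000396728516)
top o ([226.26, 249.32], 242, [211, 234, 26, 31])
  minrect mm ((458.67279052734375, 273.8390197753906), (77.74111938476562, 63.93121337890625), 5.799113750457764)
top b ([334.21, 199.41], 708, [318, 182, 34, 35])
  minrect mm ((595.1004028320312, -12.22927474975586), (82.559326171875, 83.49583435058594), 81.21519470214844)
top b ([427.24, 258.99], 128, [421, 245, 14, 29])
  minrect mm ((442.5675354003906, -255.75344848632812), (77.11786651611328, 12.025484085083008), 20.105356216430664)
top b ([406.64, 262.5], 135, [404, 247, 6, 32])
  minrect mm ((433.41851806640625, -203.1095733642578), (12.89591121673584, 79.3466567993164), 87.1832275390625)
```

View pics/c1.png

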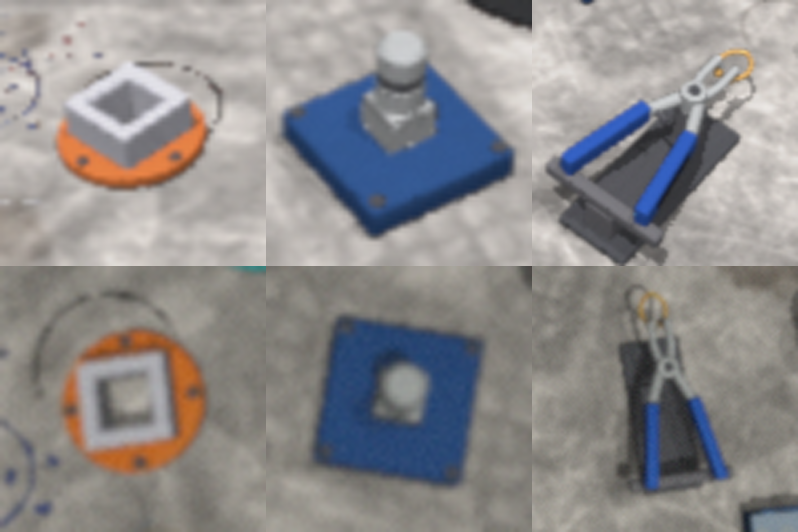

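The crop shows all three items cleanly. I'll triangulate matching features: boss corners, spindle tip, block corners, pivot and handle ends.

Run:
```python
from h import *
im={n:cv2.imread(f"pics/{n}0.png")[:,:,::-1].copy() for n in("scene","top")}
def px(c,w,p):
    s=266/(2*w); return [c[0]-w+(p[0]+.5)/s-.5, c[1]-w+(p[1]+.5)/s-.5]
S,T=(221,178),(221,249)
print("wheel boss corners L,Tp,R,B (z=30)")
for a,b in zip([(66,103),(130,63),(190,98),(127,137)],[(87,184),(78,98),(165,85),(176,171)]):
    a,b=px(S,30,a),px(T,30,b); x,e=two(a,b); print((x*1000).round(1),np.round(np.array(e)*1000,1),(plane("top",b,.03)[0]*1e3).round(1),(plane("scene",a,.03)[0]*1e3).round(1))
S,T=(341,213),(335,199)
print("tip z80; block corners z20 L,B,R")
for a,b,z in(((135,48),(139,116),.08),((284-266,120),(340-266,316-266),.02),((375-266,222),(314-266,460-266),.02),((513-266,152),(466-266,486-266),.02)):
    a,b=px(S,30,a),px(T,30,b); x,e=two(a,b); print((x*1000).round(1),np.round(np.array(e)*1000,1),(plane("top",b,z)[0]*1e3).round(1),(plane("scene",a,z)[0]*1e3).round(1))
S,T=(365,285),(412,245)
print("pivot; left handle front, back; right front, back z63")
for a,b,z in(((692-532,93),(669-532,367-266),.06),((645-532,108),(653-532,405-266),.063),((570-532,160),(651-532,487-266),.063),((693-532,137),(696-532,401-266),.063),((642-532,215),(720-532,475-266),.063),((735-532,64),(652-532,306-266),.042)):
    a,b=px(S,50,a),px(T,50,b); x,e=two(a,b); print((x*1000).round(1),np.round(np.array(e)*1000,1),(plane("top",b,z)[0]*1e3).round(1),(plane("scene",a,z)[0]*1e3).round(1))
# automatic: upsampled masks in top
def up(n,box,lo,hi,z,s=8):
    x0,y0,x1,y1=box; c=cv2.resize(cv2.GaussianBlur(im[n],(3,3),.6)[y0:y1,x0:x1],None,fx=s,fy=s,interpolation=cv2.INTER_CUBIC)
    out=[]
    for b in blobs(mask(c,lo,hi),15*s*s):
        cs,_=cv2.findContours(b[3].astype(np.uint8),cv2.RETR_EXTERNAL,cv2.CHAIN_APPROX_NONE); c0=max(cs,key=len)[:,0].astype(float)
        P=plane(n,np.c_[x0+(c0[:,0]+.5)/s-.5,y0+(c0[:,1]+.5)/s-.5],z)[:,:2]*1e3; out.append(P.astype(np.float32))
    return out
for P in up("top",(310,175,360,225),(95,90,30),(130,255,255),.02): print("block",cv2.minAreaRect(P))
for P in up("top",(195,225,245,270),(0,90,60),(22,255,255),.008): 
    print("wheel circ",cv2.minEnclosingCircle(P))
for P in up("top",(395,240,445,280),(95,110,30),(130,255,255),.063): print("handle",cv2.minAreaRect(P))
```

```text
wheel boss corners L,Tp,R,B (z=30)
[428.9 301.1  31.4] [0.1 0.1] [428.9 301.4  30. ] [429.5 302.8  30. ]
[477.1 310.   30. ] [1. 1.] [477.9 309.4  30. ] [476.4 310.6  30. ]
[485.3 260.1  31.3] [1.3 1.3] [486.5 259.7  30. ] [485.1 262.4  30. ]
[437.1 249.9  35.4] [0.5 0.5] [437.4 250.8  30. ] [439.7 256.1  30. ]
tip z80; block corners z20 L,B,R
[596.  -12.6  77. ] [1.7 1.7] [596.9 -13.4  80. ] [592.1 -14.2  80. ]
[616.1  42.9 -14.3] [40.4 40.4] [644.9  22.7  20. ] [554.1  31.1  20. ]
[584.6  22.  -72.4] [22.1 22.1] [558.   36.3  20. ] [541.3 -54.2  20. ]
[566.7 -72.8  63.6] [34.5 34.5] [544.6 -53.9  20. ] [629.4 -63.   20. ]
pivot; left handle front, back; right front, back z63
[ 507.1 -208.2   62.3] [1.4 1.4] [ 508.4 -209.7   60. ] [ 507.4 -206.3   60. ]
[ 472.  -194.    59.3] [0.6 0.6] [ 472.4 -193.5   63. ] [ 469.2 -195.7   63. ]
[ 397.7 -192.5   59.2] [1.1 1.1] [ 397.1 -190.9   63. ] [ 396.7 -195.2   63. ]
[ 477.8 -235.2   60.7] [0.9 0.9] [ 477.  -233.9   63. ] [ 477.2 -236.8   63. ]
[ 408.5 -257.4   54.8] [0.5 0.5] [ 409.3 -255.2   63. ] [ 403.7 -260.9   63. ]
[ 567.  -198.    41.1] [1.3 1.3] [ 567.9 -198.7   42. ] [ 565.2 -197.9   42. ]
block ((594.8201293945312, -12.605316162109375), (87.47071838378906, 87.96188354492188), 81.35316467285156)
wheel circ ((457.3843994140625, 281.30029296875), 42.745418548583984)
wheel circ ((451.233642578125, 314.580810546875), 22.956283569335938)
handle ((442.7787170410156, -243.29263305664062), (77.05561065673828, 14.48026180267334), 20.092660903930664)
handle ((434.7042541503906, -192.1593475341797), (16.04677963256836, 78.6788330078125), 88.9293212890625)
```

Run:
```python
from h import *
from scipy.spatial.transform import Rotation as R
r=R.from_euler("xyz",arm.sense()["eef_rot"],degrees=True).as_matrix(); y=r[:,1]; print(r.round(3),"jaw yaw",np.degrees(np.arctan2(y[1],y[0])))
im={n:cv2.imread(f"pics/{n}0.png")[:,:,::-1].copy() for n in("scene","top")}
print("tin",plane("top",[377,160],.082), "tape",plane("top",[257,162],.064),"bottle",plane("top",[[419,172],[430,151],[455,162]],.095))
```

```text
[[-0.001  0.437  0.899]
 [-0.002  0.899 -0.437]
 [-1.    -0.002 -0.   ]] jaw yaw 64.05594336969986
tin [[ 0.6871985  -0.11494004  0.082     ]] tape [[0.679001   0.18803138 0.064     ]] bottle [[ 0.65620671 -0.21658848  0.095     ]
 [ 0.71009131 -0.24475829  0.095     ]
 [ 0.6836183  -0.30647368  0.095     ]]
```

```bash
python3 -m inch '{"offset":[[25.7,-29.6,-15],[25.7,-29.6,-15],[25.7,-29.6,-15],[25.7,-29.6,-15],[25.7,-29.6,-15],[25.7,-29.6,-15],[25.7,-29.6,-15],[25.4,-29.2,-15],[0,0,0],[0,0,0]],"twist":[[0,0,0.077],[0,0,0.077],[0,0,0.077],[0,0,0.077],[0,0,0.077],[0,0,0.077],[0,0,0.077],[0,0,0.078],[0,0,0],[0,0,0]]}' 1 20
python3 - <<'E'
from h import *
import cv2
a=eyes.capture("scene")[120:220,160:290]; b=eyes.capture("top")[200:300,160:290]
cv2.imwrite("pics/w1.png",np.hstack([cv2.resize(k,None,fx=3,fy=3,interpolation=2) for k in(a,b)])[:,:,::-1])
E
```

```text
clock: 1.35
tool_pos: [0.4564, 0.2809, 0.0853]
eef_rot: [156.5, 89.9, 165.9]
contact_force: [0.4, 1.0, 1.1]
width: 0.999
```

View pics/w1.png

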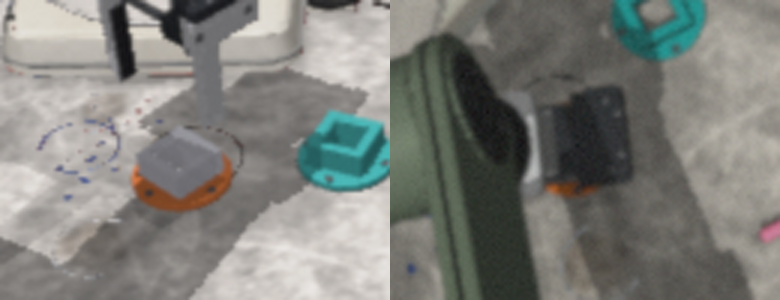

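The two views show the open gripper centred above the orange wheel, with its flats parallel to the pads. Descending.

```bash
python3 -m inch '{"offset":[[0.5,0,-20],[0,0,-20],[0,0,-18],[0,0,-12],[0,0,-4],[0,0,0]]}' 1 20; python3 -m inch '{"offset":[[0,0,0],[0,0,0],[0,0,0],[0,0,0],[0,0,0],[0,0,0],[0,0,0],[0,0,0]]}' -1 25;python3 -m inch '{"offset":[[0,0,0],[0,0,5],[0,0,15],[0,0,20],[0,0,20],[0,0,20],[0,0,0]]}'
```

```text
invalid input
invalid input
invalid input
```

Every row list needs a twist entry too, so I'll repeat these with zero twists.

```bash
python3 -m inch '{"offset":[[0.5,0,-20],[0,0,-20],[0,0,-18],[0,0,-12],[0,0,-4],[0,0,0]],"twist":[[0,0,0],[0,0,0],[0,0,0],[0,0,0],[0,0,0],[0,0,0]]}' 1 20; python3 -m inch '{"offset":[[0,0,0],[0,0,0],[0,0,0],[0,0,0],[0,0,0],[0,0,0],[0,0,0],[0,0,0]],"twist":[[0,0,0],[0,0,0],[0,0,0],[0,0,0],[0,0,0],[0,0,0],[0,0,0],[0,0,0]]}' -1 25
```

```text
clock: 2.2
tool_pos: [0.4575, 0.2808, 0.0115]
eef_rot: [20.1, 90.0, 29.5]
contact_force: [-0.1, 0.5, -0.9]
width: 1.001
clock: 3.2
tool_pos: [0.4574, 0.2808, 0.0115]
eef_rot: [56.5, 90.0, 65.9]
contact_force: [0.1, 1.0, 0.7]
width: 0.53
```

```bash
python3 -m inch '{"offset":[[0,0,10],[0,0,30],[0,0,40],[0,0,40],[0,0,0]],"twist":[[0,0,0],[0,0,0],[0,0,0],[0,0,0],[0,0,0]]}'; python3 -m inch '{"offset":[[10,-20,0],[18,-39,0],[18,-39,0],[18,-39,0],[18,-39,0],[18,-39,0],[18,-39,0],[14,-29,0],[6,-10.6,0],[0,0,0]],"twist":[[0,0,-0.02],[0,0,-0.04],[0,0,-0.04],[0,0,-0.04],[0,0,-0.04],[0,0,-0.04],[0,0,-0.04],[0,0,-0.04],[0,0,-0.015],[0,0,0]]}'
python3 - <<'E'
from h import *
s=[eyes.capture("scene"),eyes.capture("top")]
for n,i in zip(("scene0b","top0b"),s): cv2.imwrite(f"pics/{n}.png",i[:,:,::-1])
a=s[0][120:250,280:410]; b=s[1][130:260,270:400]
cv2.imwrite("pics/w2.png",np.hstack([cv2.resize(k,None,fx=3,fy=3,interpolation=2) for k in(a,b)])[:,:,::-1])
print(arm.sense()["tool_pos"],arm.sense()["eef_rot"])
E
```

```text
clock: 3.82
tool_pos: [0.4602, 0.2817, 0.1352]
eef_rot: [10.7, 89.5, 20.1]
contact_force: [1.3, 0.3, -2.9]
width: 0.537
clock: 5.08
tool_pos: [0.5943, -0.0129, 0.1298]
eef_rot: [171.5, 89.8, 162.9]
contact_force: [0.5, -0.3, -1.9]
width: 0.531
[ 0.59422484 -0.01171003  0.13042174] [165.28801299  89.85787781 156.7143442 ]
```

View pics/w2.png

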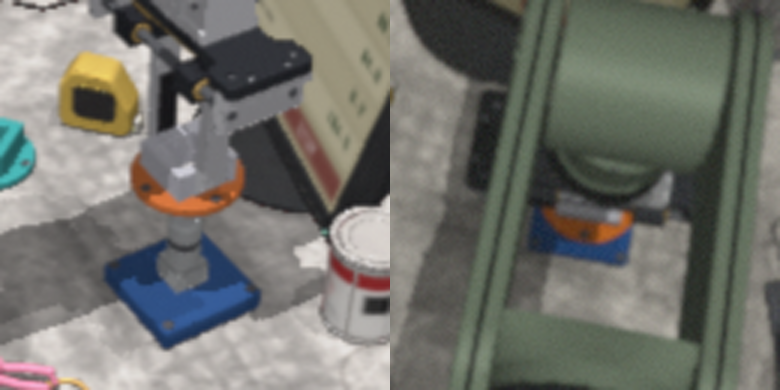

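Scene view: the wheel is level above the spindle, whose axis is at about crop (183,240), and the tin and tape are undisturbed. The arm blocks the top view. I'll compare predicted and seen extents in the scene view, for the wheel before, the wheel now and the block.

Run:
```python
from h import *
im0=cv2.imread("pics/scene0.png")[:,:,::-1].copy(); im1=cv2.imread("pics/scene0b.png")[:,:,::-1].copy(); s=8
def cnt(im,box,lo,hi):
    x0,y0,x1,y1=box; c=cv2.resize(im[y0:y1,x0:x1],None,fx=s,fy=s,interpolation=cv2.INTER_CUBIC)
    b=max(blobs(mask(c,lo,hi),500),key=lambda b:b[1]); p=np.argwhere(b[3])[:,::-1]; return (p+.5)/s-.5+[x0,y0]
def ext(p): return np.array([p[:,0].min(),p[:,0].max(),p[:,1].max()]).round(2)
th=np.linspace(0,6.283,721)
def cyl(x,y,z,r=.042,h=.008): return np.vstack([np.c_[x+r*np.cos(th),y+r*np.sin(th),0*th+k] for k in(z,z+h)])
O=((2,110,60),(20,255,255))
print("wheel0 seen/pred",ext(cnt(im0,(195,155,245,195),*O)),ext(proj("scene",cyl(.4573,.2806,0))))
print("wheel1 seen/pred",ext(cnt(im1,(310,160,370,200),*O)),ext(proj("scene",cyl(.5945,-.0125,.119))))
a=np.radians(-8.7); c=np.array([[-1,-1],[1,-1],[1,1],[-1,1]])*.045@np.array([[np.cos(a),np.sin(a)],[-np.sin(a),np.cos(a)]])
bl=np.vstack([np.c_[c+[.5955,-.0128],np.full(4,z)] for z in(0,.02)])
B=((95,90,30),(130,255,255))
q=cnt(im0,(305,185,375,240),*B); print("block seen/pred",ext(q),q[:,1].min(),ext(proj("scene",bl)),proj("scene",bl)[:,1].min())
# spindle round top: bright grey columns above block
t=np.vstack([np.c_[.5955+.013*np.cos(th),-.0128+.013*np.sin(th),0*th+.077],np.c_[.5955+.010*np.cos(th),-.0128+.010*np.sin(th),0*th+.08]])
P=proj("scene",t); print("tip pred ext",ext(P),P[:,1].min())
g=cv2.cvtColor(im0,cv2.COLOR_RGB2GRAY)
for r in (191,193,195,197): print(r,g[r,328:356])
print("col340",g[182:200,340],"px per mm",proj("scene",[[.5955,-.0128,.12],[.5965,-.0128,.12],[.5955,-.0118,.12]]))
```

```text
wheel0 seen/pred [203.44 237.19 189.81] [203.95 238.15 190.95]
wheel1 seen/pred [323.56 361.06 191.69] [322.84 361.6  192.11]
block seen/pred [314.94 365.94 235.31] 197.8125 [313.79 367.83 237.32] 193.93931724724288
tip pred ext [335.88 347.5  197.39] 189.50965265892773
191 [170 173 175 175 175 178 176 170 164 168 191 201 204 204 204 203 198 184
 166 157 161 168 171 173 178 187 198 205]
193 [172 171 173 171 167 170 172 163 170 187 199 204 203 203 204 204 205 200
 175 155 156 165 171 171 168 172 180 190]
195 [174 169 167 170 178 184 183 167 161 180 196 201 205 205 205 204 198 187
 168 151 157 163 163 162 162 162 165 172]
197 [179 174 170 167 168 174 177 161 130 126 130 151 169 174 179 170 147 128
 112 115 151 166 167 167 168 169 170 170]
col340 [162 166 166 169 179 185 187 188 202 204 202 203 204 205 199 169 137 129] px per mm [[342.54114774 178.81064899]
 [342.87830384 178.62116601]
 [342.23096134 178.58259095]]
```

```bash
python3 -m inch '{"offset":[[0,1.2,-12],[0,0,-12],[0,0,-10],[0,0,0],[0,0,0]],"twist":[[0,0,0],[0,0,0],[0,0,0],[0,0,0],[0,0,0]]}'
python3 - <<'E'
from h import *
i=eyes.capture("scene"); cv2.imwrite("pics/s3.png",i[:,:,::-1])
for k in range(3): eyes.capture("scene"); s=arm.sense(); print(s["tool_pos"].round(4),s["contact_force"].round(1))
cv2.imwrite("pics/w3.png",cv2.resize(i[150:250,290:400],None,fx=6,fy=6,interpolation=2)[:,:,::-1])
E
```

```text
clock: 5.8
tool_pos: [0.5956, -0.0118, 0.0975]
eef_rot: [-2.0, 90.0, -10.6]
contact_force: [0.0, -0.1, -2.3]
width: 0.532
[ 0.5959 -0.0119  0.098 ] [ 1.1  0.2 -2.7]
[ 0.5959 -0.0119  0.0981] [-0.1 -0.1 -2.8]
[ 0.5959 -0.0119  0.0981] [-0.4 -0.2 -1.9]
```

View pics/w3.png

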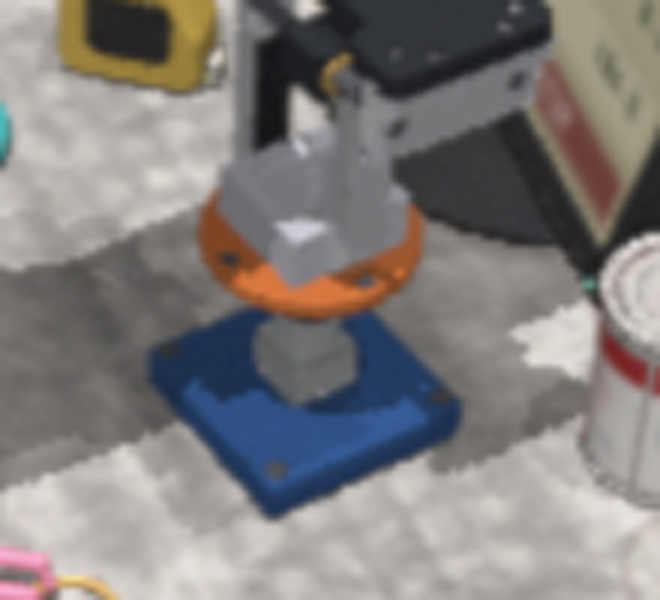

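Scene: flange centre is at column 311 and the square and block at 305. That matches the perspective shift of about 6 px expected on the axis, so the wheel is aligned. Lowering over the round end.

```bash
Z='[0,0,0],[0,0,0],[0,0,0],[0,0,0],[0,0,0]'; python3 -m inch '{"offset":[[0,0,-4],[0,0,-4],[0,0,-4],[0,0,-4],[0,0,0]],"twist":[[0,0,0],[0,0,0],[0,0,0],[0,0,0],[0,0,0]]}'; python3 -m inch '{"offset":[[0,0,-6],[0,0,-6],[0,0,-6],[0,0,-4],[0,0,0]],"twist":[[0,0,0],[0,0,0],[0,0,0],[0,0,0],[0,0,0]]}'
```

```text
clock: 6.62
tool_pos: [0.5949, -0.0117, 0.0808]
eef_rot: [179.3, 89.9, 170.6]
contact_force: [0.6, -0.5, -3.5]
width: 0.53
clock: 7.25
tool_pos: [0.5949, -0.0117, 0.0589]
eef_rot: [-179.1, 89.9, 172.2]
contact_force: [0.2, 0.2, -2.1]
width: 0.527
```

```bash
python3 -m inch '{"offset":[[0,0,-2],[0,0,-2],[0,0,-2],[0,0,-2],[0,0,0]],"twist":[[0,0,0],[0,0,0],[0,0,0],[0,0,0],[0,0,0]]}'; python3 -m inch '{"offset":[[0,0,-2],[0,0,-2],[0,0,-2],[0,0,0]],"twist":[[0,0,0],[0,0,0],[0,0,0],[0,0,0]]}'
```

```text
clock: 7.88
tool_pos: [0.5951, -0.0117, 0.0512]
eef_rot: [-178.1, 90.0, 173.3]
contact_force: [-0.6, 0.5, -3.5]
width: 0.53
clock: 8.38
tool_pos: [0.5952, -0.012, 0.0451]
eef_rot: [-127.8, 90.0, -136.5]
contact_force: [0.1, -2.1, -3.9]
width: 0.53
```

```bash
python3 -m inch '{"offset":[[0,-0.7,0],[0,0,-3],[0,0,-3],[0,0,-3],[0,0,0]],"twist":[[0,0,0],[0,0,0],[0,0,0],[0,0,0],[0,0,0]]}'; python3 -m inch '{"offset":[[0,0,-2],[0,0,-2],[0,0,-1],[0,0,0]],"twist":[[0,0,0],[0,0,0],[0,0,0],[0,0,0]]}'
```

```text
clock: 9.0
tool_pos: [0.5949, -0.0123, 0.036]
eef_rot: [177.5, 89.9, 168.9]
contact_force: [-0.0, 0.6, -3.3]
width: 0.531
clock: 9.5
tool_pos: [0.5954, -0.0124, 0.0316]
eef_rot: [25.9, 90.0, 17.3]
contact_force: [-0.3, -0.1, -1.3]
width: 0.528
```

```bash
python3 -m inch '{"offset":[[0,0,-0.6],[0,0,0],[0,0,0]],"twist":[[0,0,0],[0,0,0],[0,0,0]]}'; python3 -m inch '{"offset":[[0,0,0],[0,0,0],[0,0,0],[0,0,0],[0,0,0],[0,0,0],[0,0,0]],"twist":[[0,0,0],[0,0,0],[0,0,0],[0,0,0],[0,0,0],[0,0,0],[0,0,0]]}' 1; python3 -m inch '{"offset":[[0,0,15],[0,0,40],[0,0,50],[0,0,50],[-60,0,0],[-60,0,0],[0,-50,0],[0,-50,0],[0,0,0]],"twist":[[0,0,0],[0,0,0],[0,0,0],[0,0,0],[0,0,0.1],[0,0,0.1],[0,0,0.11],[0,0,0],[0,0,0]]}'
python3 - <<'E'
from h import *
a=eyes.capture("scene"); b=eyes.capture("top"); cv2.imwrite("pics/s4.png",a[:,:,::-1]); cv2.imwrite("pics/t4.png",b[:,:,::-1])
c=np.hstack([cv2.resize(a[160:260,280:410],None,fx=3,fy=3,interpolation=2),cv2.resize(b[150:250,280:410],None,fx=3,fy=3,interpolation=2)])
cv2.imwrite("pics/w4.png",c[:,:,::-1])
E
```

```text
clock: 9.88
tool_pos: [0.5954, -0.0125, 0.0316]
eef_rot: [-22.0, 90.0, -30.7]
contact_force: [-3.9, -0.5, 5.4]
width: 0.533
clock: 10.75
tool_pos: [0.5954, -0.0124, 0.0308]
eef_rot: [2.5, 90.0, -6.2]
contact_force: [-0.2, -0.1, -0.2]
width: 0.998
clock: 11.88
tool_pos: [0.4756, -0.1153, 0.1874]
eef_rot: [-44.0, 89.8, -35.1]
contact_force: [0.6, 0.5, -0.3]
width: 0.996
```

View pics/w4.png

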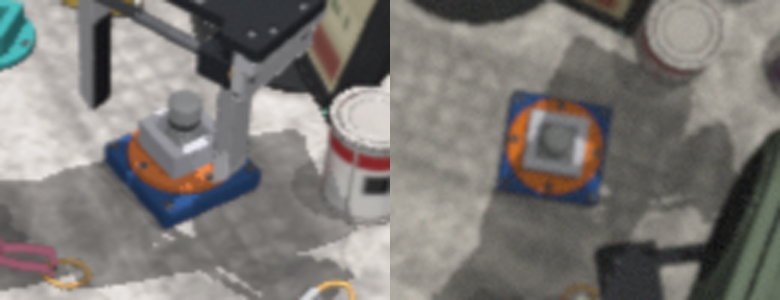

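Wheel seated with the boss through the spindle in both views (scene spindle tip at crop (184,103)), released, and tin unmoved. Moving to the pliers.

```bash
python3 -m inch '{"offset":[[-5,-20,-15],[-6,-28,-30],[-6,-28,-30],[-6.3,-27.2,-25],[0,0,-5],[0,0,0],[0,0,0]],"twist":[[0,0,0],[0,0,0],[0,0,0],[0,0,0],[0,0,0],[0,0,0],[0,0,0]]}' 1
python3 - <<'E'
from h import *
a=eyes.capture("scene"); b=eyes.capture("top")
c=np.hstack([cv2.resize(a[220:340,300:430],None,fx=3,fy=3,interpolation=2),cv2.resize(b[180:300,350:480],None,fx=3,fy=3,interpolation=2)])
cv2.imwrite("pics/p1.png",c[:,:,::-1]); s=arm.sense(); print(s["tool_pos"],s["eef_rot"])
E
```

```text
clock: 12.85
tool_pos: [0.4533, -0.2149, 0.082]
eef_rot: [-34.5, 89.9, -25.2]
contact_force: [0.2, 0.7, 0.3]
width: 1.001
[ 0.45309212 -0.21519024  0.0819962 ] [-39.72147096  89.87898969 -30.51311824]
```

View pics/p1.png

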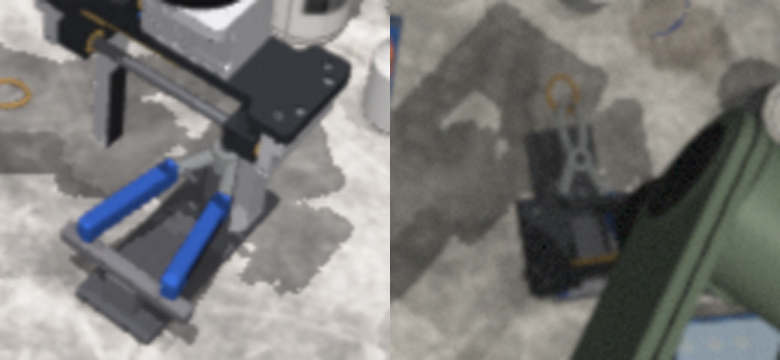

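The fingers straddle the two blue handles. Descending and squeezing.

```bash
python3 -m inch '{"offset":[[0,0,-10],[0,0,-12],[0,0,-12],[0,0,-8],[0,0,-3.4],[0,0,0]],"twist":[[0,0,0],[0,0,0],[0,0,0],[0,0,0],[0,0,0],[0,0,0]]}' 1; python3 -m inch '{"offset":[[0,0,0],[0,0,0],[0,0,0],[0,0,0],[0,0,0],[0,0,0],[0,0,0],[0,0,0]],"twist":[[0,0,0],[0,0,0],[0,0,0],[0,0,0],[0,0,0],[0,0,0],[0,0,0],[0,0,0]]}' -1 45
```

```text
clock: 13.7
tool_pos: [0.452, -0.2156, 0.0352]
eef_rot: [132.7, 90.0, 141.8]
contact_force: [0.6, -0.1, 1.1]
width: 1.002
clock: 14.7
tool_pos: [0.4521, -0.216, 0.0357]
eef_rot: [-87.5, 90.0, -78.4]
contact_force: [-2.3, -1.2, 3.9]
width: 0.401
```

```bash
python3 -m inch '{"offset":[[0,0,4],[0,0,10],[0,0,16],[0,0,20],[0,0,16],[0,0,9],[0,0,0],[0,0,0],[0,0,0]],"twist":[[0,0,0],[0,0,0],[0,0,0],[0,0,0],[0,0,0],[0,0,0],[0,0,0],[0,0,0],[0,0,0]]}' -1 35
python3 - <<'E'
from h import *
a=eyes.capture("scene"); b=eyes.capture("top"); cv2.imwrite("pics/s5.png",a[:,:,::-1]); cv2.imwrite("pics/t5.png",b[:,:,::-1])
c=np.hstack([cv2.resize(a[190:310,310:440],None,fx=3,fy=3,interpolation=2),cv2.resize(b[180:300,350:480],None,fx=3,fy=3,interpolation=2)])
cv2.imwrite("pics/p2.png",c[:,:,::-1]); s=arm.sense(); print(s["tool_pos"],s["eef_rot"],s["contact_force"],s["width"])
E
```

```text
clock: 15.82
tool_pos: [0.4514, -0.2152, 0.1096]
eef_rot: [134.5, 89.9, 143.6]
contact_force: [-0.2, -0.4, -3.3]
width: 0.405
[ 0.4516338  -0.21536538  0.10977465] [135.44646022  89.91953391 144.5661573 ] [ 0.22538672  0.23488217 -2.84918784] 0.40907950794239795
```

View pics/p2.png

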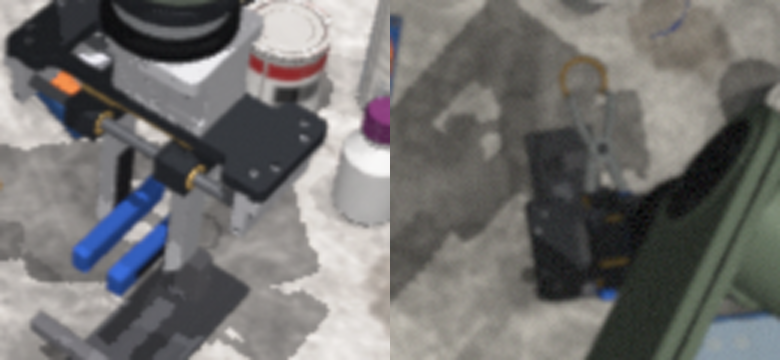

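The pliers are lifted with handles closed, level and clear of the rack. The ring is round, at top crop (584,76). Measuring the ring offset from the TCP.

```bash
cat >> h.py <<'E'
def ring(n,im,box,z,s=8,dump=0):
    x0,y0,x1,y1=box; c=cv2.resize(im[y0:y1,x0:x1],None,fx=s,fy=s,interpolation=cv2.INTER_CUBIC)
    m=mask(c,(8,95,60),(28,255,255)); b=max(blobs(m,200),key=lambda b:b[1]); p=(np.argwhere(b[3])[:,::-1]+.5)/s-.5+[x0,y0]
    P=plane(n,p,z)[:,:2]; A=np.c_[2*P,np.ones(len(P))]; q=np.linalg.lstsq(A,(P**2).sum(1),rcond=None)[0]
    return q[:2]*1e3, np.sqrt(q[2]+q[0]**2+q[1]**2)*1e3, (b[1]/s/s, p.min(0).round(1),p.max(0).round(1))
E
python3 - <<'E'
from h import *
b=cv2.imread("pics/t5.png")[:,:,::-1].copy()
c,r,i=ring("top",b,(400,190,432,222),.117); print(c,r,i); d=c-np.array([451.5,-215.5]); print(np.hypot(*d),np.degrees(np.arctan2(d[1],d[0])))
E
```

```text
[ 568.08531577 -197.23521395] 16.691333788749063 (21.59375, array([406.6, 198.8]), array([420.9, 207.1]))
118.00736529330551 8.903843595275424
```

```bash
python3 -m inch '{"offset":[[2.3,15.3,0],[5,34,0],[5,34,0],[5,34,0],[5,34,0],[5,34,0],[5,34,0],[3,23,0],[2,11,0],[0,0,0]],"twist":[[0,0,-0.04],[0,0,-0.08],[0,0,-0.08],[0,0,-0.08],[0,0,-0.08],[0,0,-0.08],[0,0,-0.08],[0,0,-0.06],[0,0,-0.02],[0,0,0]]}'
python3 - <<'E'
from h import *
for k in range(3): a=eyes.capture("scene")
b=eyes.capture("top"); cv2.imwrite("pics/s6.png",a[:,:,::-1]); cv2.imwrite("pics/t6.png",b[:,:,::-1])
c=np.hstack([cv2.resize(a[140:250,270:400],None,fx=3,fy=3,interpolation=2),cv2.resize(b[150:260,280:410],None,fx=3,fy=3,interpolation=2)])
cv2.imwrite("pics/p3.png",c[:,:,::-1]); s=arm.sense(); print(s["tool_pos"],s["eef_rot"],s["contact_force"],s["moment"],s["width"])
E
```

```text
clock: 17.18
tool_pos: [0.4892, 0.0383, 0.1101]
eef_rot: [-154.1, 90.0, -179.3]
contact_force: [0.4, 0.3, -2.5]
width: 0.411
[0.4892402  0.03707284 0.11031387] [-121.56269015   89.97756944 -146.84832725] [ 0.30827925 -0.94337438 -3.02817132] [ 0.01338458 -0.0245185  -0.01542506] 0.4110033539910395
```

View pics/p3.png

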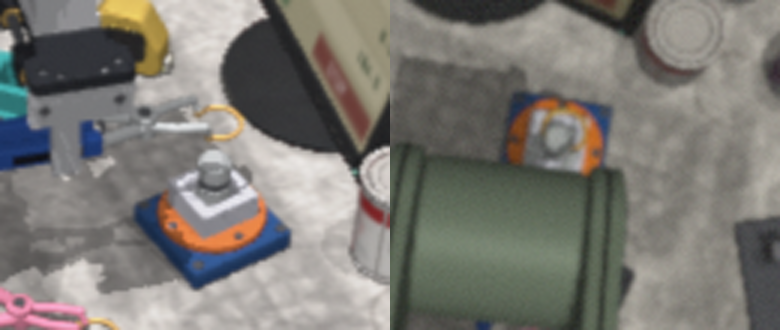

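Run:
```python
from h import *
a=cv2.imread("pics/s6.png")[:,:,::-1].copy(); b=cv2.imread("pics/t6.png")[:,:,::-1].copy()
c,r,i=ring("scene",a,(333,165,358,192),.117); print("ring scene",c,r,i)
g=cv2.cvtColor(a,cv2.COLOR_RGB2GRAY)
print(g[186:208,330:352])
print("tip pred",proj("scene",[[.5953,-.0124,.08]]),"ring pred",proj("scene",[[.5953,-.0124,.117]]),"meas",proj("scene",[[c[0]/1e3,c[1]/1e3,.117]]))
print("ring top pred",proj("top",[[.5953,-.0124,.117],[.5953,-.0124,.08]]))
h=cv2.cvtColor(b,cv2.COLOR_RGB2HSV); print("H");print(h[182:206,326:348,0]);print("S");print(h[182:206,326:348,1])
```

```text
ring scene [594.3990952  -14.24990119] 17.208968180558692 (40.625, array([336.8, 174.9]), array([351.2, 186.3]))
[[116 118 118 114 112 112 115 115 108 115 122 154 164 163 163 157 150 166
  171 180 188 193]
 [116 121 121 120 117 117 122 124 124 124 141 162 167 165 162 160 163 172
  176 178 180 187]
 [123 125 124 120 115 115 120 126 128 128 129 135 161 174 175 173 170 172
  177 178 177 182]
 [128 127 125 119 113 108 109 119 131 136 136 140 146 167 178 179 173 170
  176 180 177 180]
 [123 121 122 121 116 110 108 118 153 189 199 202 199 184 179 177 171 168
  173 178 180 182]
 [116 115 116 118 116 113 122 157 191 208 210 210 210 204 189 175 165 161
  167 174 178 180]
 [115 112 112 113 113 116 145 183 205 209 209 209 210 208 192 180 158 155
  164 171 176 176]
 [114 112 110 112 114 117 161 189 202 205 206 205 206 206 192 183 169 156
  160 172 177 177]
 [114 117 118 119 120 121 163 158 150 155 154 155 157 178 182 178 173 146
  156 170 172 169]
 [110 114 118 121 122 116 127 129 133 136 137 138 138 141 147 149 156 132
  126 151 138 129]
 [110 110 116 124 132 126 110 112 125 133 132 140 139 158
[... 5016 characters left out ...]
7   4   7  15  35  55  77 102
  107 137 184 199]
 [ 10  10   5   5   8  11   8   9   6   6   5  10  13  22  51  80  94  76
   77 132 188 179]
 [  5   5   7   3   3   6   3   5   5   5   5   8   7  18  26  34  39  29
   59 132 179 147]
 [ 11   5   5   5   7   6   3   3   3   9  13   7   6   6  14   9   2  11
   59 137 182 151]
 [  8   8   5   3   5   3  11   6   6   5   9   4   2   6   5   3   2  17
   71 150 199 183]
 [  3   5   0   7   5   7   6   6   6   4   6   2   6   7   5   3   2  26
   85 164 206 203]
 [  9   6   5   5   9  12  10   9   8  12   7   2   7   5   3   6   4  31
   93 167 200 205]
 [ 21  20  16  11   3   4   7   8   9   4   4   4   6   5   2   3   7  43
  117 179 194 180]]
```

Run:
```python
from h import *
b=cv2.imread("pics/t6.png")[:,:,::-1].copy()
print(b[184:206,327:349].max(2))
b=cv2.imread("pics/top0.png")[:,:,::-1].copy(); print("R before"); print(b[184:206,325:349,0])
```

```text
[[ 71 108 142 168 174 175 177 174 152 110  88 101 132 140 130 104  91  95
   94  94  94  95]
 [103 133 158 170 170 172 172 170 154 118 104 121 151 173 171 153 122  93
  100 104 102 102]
 [120 127 144 155 151 147 145 156 155 144 138 151 161 177 180 177 165 141
  103 103 108 112]
 [120 138 154 162 160 146 149 162 168 166 171 167 169 170 167 170 172 156
  139 109 107 110]
 [122 146 172 170 161 156 157 162 167 167 168 172 165 155 154 164 161 151
  153 143 102 110]
 [122 151 173 164 156 155 141 143 153 158 168 173 169 157 148 159 164 158
  164 164 137 109]
 [122 145 165 152 141 135 119 119 129 134 148 169 175 163 152 165 167 163
  172 175 166 126]
 [124 150 155 138 121 112 103 112 121 124 130 145 152 147 146 162 165 168
  178 186 181 151]
 [131 151 151 130 115 110 117 133 136 137 135 133 125 123 130 152 163 163
  177 186 190 171]
 [133 152 134 118 108 117 139 154 152 155 151 139 125 117 121 147 161 164
  177 185 192 185]
 [118 127 113 102 104 130 152 158 159 156 155 142 131 126 125 147 163 167
  175 183 193 189]
 [103 104  98  93 104 132 157 160 158 159 154 144 132 115 125 151 164 167
  1
[... 2478 characters left out ...]
37  37  47  63  86  89  96 115 130 142 144 142 134 124 100  62  40
   38  41  41  40  39  45]
 [ 36  40  42  47  73  99  99  92  99 111 120 124 127 125 118  94  60  44
   40  45  40  44  38  39]
 [ 33  33  38  52  87 110 111  96  94  94  96 107 113 119 117  85  54  35
   39  42  42  39  40  41]
 [ 37  33  41  47  73  92  99  93  92  88  90 103 119 132 120  79  50  41
   42  43  42  42  40  39]
 [ 40  40  39  43  56  60  67  71  71  71  82  95 114 124 108  66  45  42
   40  41  46  40  42  36]
 [ 38  34  38  36  42  44  52  48  49  60  66  69  78  83  73  55  43  43
   40  40  40  41  41  40]
 [ 44  43  40  42  43  43  38  39  39  44  46  46  46  47  44  46  38  39
   43  45  45  41  38  41]]
```

```bash
python3 - <<'E'
from h import *
x,e=two((342.76,180.6),(337.0,193.9)); print(x,e)
x,e=two((341.35,192.2),(335.56,195.4)); print("tip",x,e)
E
python3 -m inch '{"offset":[[1.2,1.8,-6],[0,0,-8],[0,0,-8],[0,0,-4],[0,0,0],[0,0,0]],"twist":[[0,0,0],[0,0,0],[0,0,0],[0,0,0],[0,0,0],[0,0,0]]}'
python3 - <<'E'
from h import *
for k in range(2): a=eyes.capture("scene")
b=eyes.capture("top"); cv2.imwrite("pics/s7.png",a[:,:,::-1]); cv2.imwrite("pics/t7.png",b[:,:,::-1])
s=arm.sense(); print(s["tool_pos"],s["contact_force"],s["moment"])
z=s["tool_pos"][2]+.007
print("ring",ring("scene",a,(333,170,358,205),z), proj("scene",[[.5953,-.0124,z]]))
c=np.hstack([cv2.resize(a[150:230,290:380],None,fx=4.4,fy=4.4,interpolation=2),cv2.resize(b[160:240,290:380],None,fx=4.4,fy=4.4,interpolation=2)])
cv2.imwrite("pics/p4.png",c[:,:,::-1])
E
```

```text
[ 0.59422208 -0.01413154  0.11630761] [np.float64(0.0006875719585327014), np.float64(0.0006875719585327628)]
tip [ 0.59506706 -0.01222709  0.08072233] [np.float64(0.00021181131159231617), np.float64(0.00021181131159221403)]
clock: 18.12
tool_pos: [0.4908, 0.0394, 0.0846]
eef_rot: [14.8, 90.0, -10.5]
contact_force: [-0.4, 0.1, -3.0]
width: 0.406
[0.49088364 0.03945488 0.08479038] [-0.08210881 -0.25621406 -2.82885725] [-0.02257366  0.01265555 -0.01887547]
ring (array([595.24872483, -12.01072227]), np.float64(17.06181945039241), (33.53125, array([336.9, 182.8]), array([349.8, 193.9]))) [[341.78826033 188.46161851]]
```

View pics/p4.png

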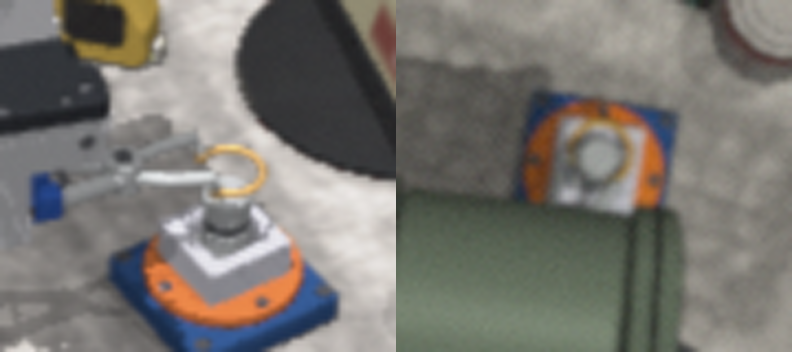

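Top crop: the ring is centred on the tip disc, (599,156) against (599,156). In the scene view the ring fit gives (595.2,-12.0), which matches the axis. Descending.

```bash
python3 -m inch '{"offset":[[0,0,-4],[0,0,-4],[0,0,-4],[0,0,0]],"twist":[[0,0,0],[0,0,0],[0,0,0],[0,0,0]]}'; python3 -m inch '{"offset":[[0,0,-4],[0,0,-4],[0,0,-4],[0,0,-4],[0,0,-2.5],[0,0,0],[0,0,0],[0,0,0]],"twist":[[0,0,0],[0,0,0],[0,0,0],[0,0,0],[0,0,0],[0,0,0],[0,0,0],[0,0,0]]}'
python3 - <<'E'
from h import *
for k in range(4): a=eyes.capture("scene"); s=arm.sense(); print(s["tool_pos"].round(4),s["contact_force"].round(2),s["moment"].round(3),s["width"])
b=eyes.capture("top"); cv2.imwrite("pics/s8.png",a[:,:,::-1]); cv2.imwrite("pics/t8.png",b[:,:,::-1])
c=np.hstack([cv2.resize(a[160:230,300:380],None,fx=5,fy=5,interpolation=2),cv2.resize(b[165:235,300:380],None,fx=5,fy=5,interpolation=2)])
cv2.imwrite("pics/p5.png",c[:,:,::-1])
E
```

```text
clock: 18.77
tool_pos: [0.49, 0.0395, 0.0718]
eef_rot: [-160.6, 89.9, 174.2]
contact_force: [-0.1, -0.6, -3.3]
width: 0.403
clock: 19.77
tool_pos: [0.4907, 0.0394, 0.0541]
eef_rot: [19.4, 90.0, -5.8]
contact_force: [0.0, 0.6, -3.1]
width: 0.407
[0.4907 0.0394 0.0542] [ 0.72 -0.72 -2.88] [ 0.009 -0.018 -0.039] 0.40561390037722106
[0.4907 0.0394 0.0541] [-0.18  0.12 -2.54] [-0.023  0.067  0.042] 0.40839536805147925
[0.4907 0.0395 0.0541] [-0.54 -0.71 -2.42] [ 0.034  0.062 -0.018] 0.4055953296528142
[0.4907 0.0394 0.0541] [ 0.46 -0.68 -2.19] [-0.019  0.028 -0.035] 0.4092933219569159
```

View pics/p5.png

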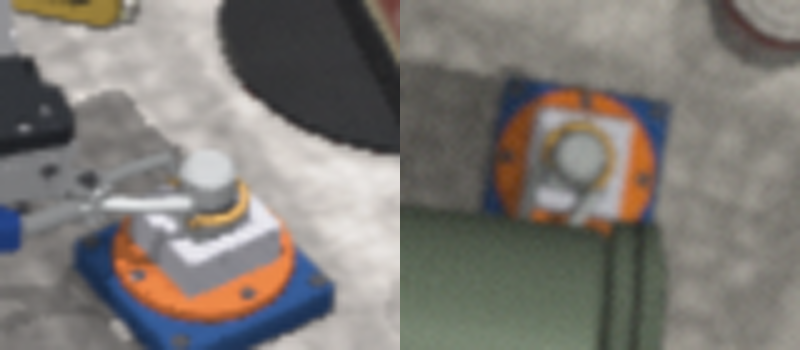

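The ring is round the spindle above the boss (scene crop about (213,205)), with the force equal to the pliers' weight alone. One numeric check of height and centring, then hand in.

Run:
```python
from h import *
a=cv2.imread("pics/s8.png")[:,:,::-1].copy(); th=np.linspace(0,6.283,361)
for z in (.056,.0605,.065):
    P=proj("scene",np.vstack([np.c_[.5952+.017*np.cos(th),-.0122+.017*np.sin(th),0*th+z]])); print(z,"pred right,bottom",P[:,0].max().round(1),P[:,1].max().round(1),"right pt row",P[P[:,0].argmax(),1].round(1))
x0,y0,s=335,190,8; c=cv2.resize(a[190:210,335:356],None,fx=s,fy=s,interpolation=cv2.INTER_CUBIC)
m=mask(c,(12,95,60),(28,255,255)); b=max(blobs(m,100),key=lambda b:b[1]); p=(np.argwhere(b[3])[:,::-1]+.5)/s-.5+[x0,y0]; print("seen outer ext",p.min(0),p.max(0))
print("fit",[ring("scene",a,(335,190,356,210),z) [:2] for z in(.057,.0605,.064)])
```

```text
0.056 pred right,bottom 348.5 205.4 right pt row 200.6
0.0605 pred right,bottom 348.6 204.0 right pt row 199.1
0.065 pred right,bottom 348.7 202.5 right pt row 197.6
seen outer ext [337.5625 196.4375] [348.9375 204.8125]
fit [(array([597.61016025, -10.89712663]), np.float64(15.35814977022735)), (array([594.91737795, -13.61107107]), np.float64(15.289536433869463)), (array([592.22459564, -16.32501551]), np.float64(15.2209230975512))]
```

```bash
python3 -c "
from bench import arm
print(arm.hand_in()); s=arm.sense(); print(s['clock'],s['contact_force'],s['width'])"
```

```text
the job is handed in; nothing more can be done
None
the job is handed in; nothing more can be done
```

I fitted the orange wheel onto the spindle and let go of it. I then took the blue-handled pliers, squeezed them, and handed in with the spread ring held at the groove. The clock was at about 20 s of the 53 s allowed, and no verdict was reported.

Last checks:
- **Wheel:** it came down to base height. The vertical reading rose to about +5 N when I pressed it down and was near 0 after letting go. Both camera views show it seated. I did not measure its height again after the ring went on.
- **Ring:** it went down with no sideways force. The remaining load was about -2.2 to -2.9 N vertical, which is roughly the pliers' own weight, so the ring rests on neither the wheel nor the spindle. Its height is about 60–61 mm (target 60), from the tool height and its lower edge in the scene camera.
- **Grip:** the opening reads about 38 mm where 40 mm was expected at the stop. I took this as slight give under the 35 N grip. The ring measured as round and spread in the pictures.
- **Centring:** just above the tip, both cameras put the ring within about 1 mm of the axis. At the groove, a circle fit on the half-hidden ring gave a radius about 2 mm too small (15.3 mm where 17 is expected). That fit put the centre about 1.5 mm off the axis, so I gave it little weight.
- **Bystanders:** the tin and the tape measure looked undisturbed in the last views. The tint bottle was not in the final pictures; nothing came near it.

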